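Index the dish arm to the magnifier

TASK

The dish on the swing arm has to go under the magnifier, which stands one hole away from where the arm is locked. Hook a fingertip under the pull ring (do not pinch it), lift the spring pin clear of the index plate, swing the arm that one hole towards the magnifier and no farther, and let the pin drop fully home so that the arm is locked there. Leave the dish in its holder without touching it, do not swing over the drip cup, do not disturb the things standing around, and end clear of everything.

Things in the scene. Friction and masses are not known exactly. Their poses are not given: they have to be found in the camera images.
- index_base: Fixed white foot of the dish stand, 267 x 234 mm. Origin on the arm's upright pivot axis at worktop height; +x points to the two stations at the far end, +y left, z up. On its -x side an arc-shaped index plate (radius 76 to 113 mm, top at 23 mm) has five 12 mm holes, 95 mm from the pivot, 30 degrees apart at -60, -30, 0, 30, 60 degrees from -x.
- swing_arm (a joint): Turn of the grey two-ended arm, rad, anticlockwise from above positive; 0 = middle hole (start), holes at 0, +-0.524, +-1.047. Dish 85 mm from the pivot on the foot's +x side, pin and ring on the -x side, so they move opposite ways: positive takes the dish to the foot's +y, the ring to -y. Top at 36 mm. Pin home: locked (0.01 rad play either way); pin lifted: friction 0.9 N at the ring, stays where left.
- index_pin (a joint): Lift of the spring pin, m: 0 = fully home in a hole, 0.016 = upper stop. It stands 95 mm from the pivot; its 10 mm round nose goes 8.5 mm into the plate, so above 0.009 the arm is free. Spring force down about 6 N home, 9 N at the top. Released within 3 mm of a hole it centres itself and drops home; elsewhere it rests on the plate at 0.0085, not locked.
- ring_center (a point): Centre of the round pull ring on the pin: 50 mm inside, 6 mm bar; 102 mm up when home, 77 mm from the pivot. Ring leans 40 degrees, top towards the pivot. x: normal of the opening, to the pivot and 40 degrees down; y level; z to the top bar. A fingertip pointing to the pivot and 40 to 55 degrees below level goes through from outside; free behind down to the arm (36 mm). Sleeve below it up to 69 mm.
- ring_top (a point): Middle of the ring's top bar (6 mm thick), on the bar's centre line, 28 mm from ring_center along z; 124 mm above the worktop with the pin home. Axes as ring_center. The bar to hook under from below.
- dish: Small clear petri dish with reddish pieces, 55 mm wide, 15 mm high, loose in the round holder at the far end of the arm. Origin at the centre of its underside, 29 mm above the worktop.
- viewer: Viewing station, fixed on the foot: 66 mm round puck with a pale window, and behind it a 150 mm column carrying a 72 mm round magnifier lens over the window. Origin at the puck's centre, 13 mm above the worktop, 85 mm from the pivot, 30 degrees to the left or right of the foot's +x (it swaps places with the drip cup).
- drip_cup: Low white cup, 66 mm wide, 10 mm high, without a column, fixed on the foot 30 degrees to the other side of its +x. Origin at its centre, 13 mm above the worktop. The wrong side.
- dropper_bottle: Loose glass dropper bottle with black cap, 33 mm wide, 95 mm high, standing left in front of the stand. Origin at the centre of its underside.
- clean_dish: Loose empty clear petri dish, 55 mm wide, 15 mm high, on the worktop, left in front of the stand. Origin at the centre of its underside.
- marker: Loose black marker pen, 132 mm long (along its y), 13 mm thick, lying farther to the left. Origin at the centre of its underside.
Not all that is in view belongs to the job. What is shaped like the dish but blue or pink is not meant.

How it is judged:
By the outcome, as a careful person would: the job done as asked, in the order asked, and still so for the second after the job is handed in, with the robot touching nothing.
It also fails if it takes over 45 s, if anything falls off the work surface, if the arm or the gripper's body presses on something with over 40 N, if the wrist force passes 120 N, or if a joint passes its speed limit or range.

ROBOT

A 6-joint arm with a two-finger parallel gripper is mounted at the origin on a cart in front of the work surface, level with it; the furniture and walls round the work are solid. World frame = base frame: x ahead of the robot, y to its left, z up, the work surface at z = 0. Lengths are in m, angles in degrees, forces in N, time in s.
With the tool pointing down it reaches from about 0.4 to 0.825 m from the base axis. Payload 7 kg.
Tool frame: the origin (TCP) lies at the very end of the fingers, on their centre line; the grasp point (between the pads) lies tcp_to_grasp behind it (tcp_to_grasp is the distance from the TCP to the grasp point, in m); x points along the fingers, y is the direction in which the jaws open and shut, and the axes are right-handed (so a half turn about x gives the same grasp; the last joint's range is limited). The gripper opens to 88 mm and grips with 3 to 60 N. Pads are 19 mm wide; open, the fingers measure 130 mm over their backs; the gripper's body (78 mm by 193 mm) begins 47 mm behind the grasp point.
Start: joints at [89.616, 20.546, 0.682, 0, -70.136, -16.507], TCP at [0.196, 0.646, 0.227] pointing down, gripper open.
Joint ranges: [-176.03, 176.03], [-82.01, 121.73], [-58.28, 71.71], [-173.87, 95.51], [-174.79, -0.11], [-173.66, 173.66]. Speed limits (degrees/s): [136.94, 136.94, 172.46, 180, 180, 180].

INTERFACE

Orientations are given as [roll, pitch, yaw] about the fixed x, y, z axes, in that order (R = Rz(yaw) Ry(pitch) Rx(roll)).
In Python, from plant import * gives the robot as it stands. The module is installed in compiled form; this text tells all that it offers.
- The arm moves only by the shell command python3 -m pendant 'ROWS'. ROWS is JSON, a list of rows, each an object with "claw": the finger opening in mm, from 0 to 87.6; "linear": the shift along the tool's x, y, z in mm, a list of three; "twist": the turn about the tool's x in rad. In form: [{"claw": claw, "linear": [tx, ty, tz], "twist": twist}, ...]. A call has exactly 10 rows; each row shifts and turns the commanded pose from where the row before left it, along the tool's axes as they then stand; what a row does not reach is not made up. A row lasts 1/12 s, in which the tool goes at most 41.7 mm and 7.16 degrees, less where a joint would pass 70% of its speed; a pose out of reach is approached as far as the arm can. A call with a gripper value outside its range is refused whole. The fingers move at their own pace and stop on an object; the grip force is fixed at half the most. Time passes only in rows, so rows that do not move let the fingers close, or fill a call up. It gives the time, the measured TCP pose, the force and the opening at its end, in the units of the state.
- get_obs(): the state, without advancing time (a new reading comes with each control period).
- snapshot(name): name is "side" or "top" or "wrist"; returns (picture, depth): 384x512x3 uint8, red, green, blue; 384x512 float32, m along the optical axis (not along the pixel's ray), 0 where there is no reading.
- camera_params(name): a dict with "fx", "fy", "cx", "cy" (pixels), "k1" (the pictures are not rectified: a ray, as slopes to the right and down, at radius r is drawn at 1 + k1 r^2 times it, then the intrinsics apply), "rvec" (rotation vector, rad) and "tvec" (3), from world to camera coordinates, as OpenCV has them. Camera axes: x right, y down, z forward; pixel columns grow to the right and rows downward; lengths in m; the calibration is good to about 2 mm. A picture is of the moment at which its call begins: read the wrist's pose just before it. camera_params takes no time and is no camera call; for the wrist camera it gives the pose at the moment of the call.
- close_job(): hands the job in, once; it reports no verdict.
Trained networks look in the newest picture that a camera, given by its name, has taken for a name from the list of things; names that differ only in an ending like _2 or _b are one class to them, and where a whole thing is asked for, a point or a joint stands for the part that bears it (a point fixed in the world has none). Each returns a list of dicts, best first, with "confidence" (0 to 1); they miss things now and then, are a little off and sometimes report something else, mostly with a low value. They report only what shows in the picture. A call takes as long as a camera call. They do not tell look-alikes from the thing itself.
- boxes_of(camera, target): "xy" ([column, row] in pixels, amid what is visible of it).
The state is a dict: "clock": time; "joint_pos": joint angles; "qvel": joint speeds; "tau": joint torques, N m; "tool_pos": TCP position; "orientation": TCP orientation; "force": force on the tool from outside, world axes, zero at the start; "moment": the same for the moment, N m; "opening": finger opening in m.
Only numpy, scipy, OpenCV 4.12 (cv2) and the standard library are available. Lean on these libraries where they do the work, as an engineer would, in place of code of your own. Each camera call takes 0.05 s, during which the arm holds its last target. There are 200 camera calls.

## Working session

There is one attempt and no reset: what is moved stays moved. The work goes in short steps, Python scripts to look and compute and a shell command to move; the robot and the scene stay as the last step left them, time stands still between calls to the robot, and variables do not carry over. Pictures are saved under pics/ and viewed, about 8 in all and at most 12, crops included, and the job is handed in when it is done.

```bash
mkdir -p pics
cat > h.py <<'E'
from plant import *
import numpy as np, cv2
from scipy.spatial.transform import Rotation as R
def world(cam,u,v,d,p=None):
    p=p or camera_params(cam)
    x,y=(u-p['cx'])/p['fx'],(v-p['cy'])/p['fy']
    s=1.0; r2=x*x+y*y
    for _ in range(20): s=1/(1+p['k1']*r2*s*s)
    c=np.array([x*s*d,y*s*d,d+0*x]) 
    M=R.from_rotvec(np.ravel(p['rvec'])).as_matrix()
    return (M.T@(c.reshape(3,-1)-np.reshape(p['tvec'],(3,1)))).T.squeeze()
def proj(cam,P,p=None):
    p=p or camera_params(cam)
    c=R.from_rotvec(np.ravel(p['rvec'])).as_matrix()@np.asarray(P)+np.ravel(p['tvec'])
    x,y=c[:2]/c[2]; k=1+p['k1']*(x*x+y*y)
    return np.array([p['cx']+p['fx']*x*k,p['cy']+p['fy']*y*k])
def snap(cam,name):
    p=camera_params(cam); a,d=snapshot(cam); cv2.imwrite(f'pics/{name}.png',a[:,:,::-1]); np.save(f'pics/{name}.npy',d); return a,d,p
E
python3 - <<'E'
from h import *
o=get_obs(); print(o)
for cam in ['side','top']:
    a,d,p=snap(cam,cam+'0'); print(cam,p)
    for t in ['index_base','swing_arm','ring_center','ring_top','dish','viewer','drip_cup','dropper_bottle','clean_dish','marker']:
        for b in boxes_of(cam,t)[:2]:
            u,v=b['xy']; dd=d[int(v),int(u)]
            print(cam,t,np.round(b['xy']),round(b['confidence'],2),world(cam,u,v,dd,p).round(3))
i=np.hstack([cv2.imread('pics/side0.png'),cv2.imread('pics/top0.png')]);
E
```

```text
{'clock': 0.0, 'joint_pos': array([ 8.96162621e+01,  2.05922577e+01,  6.34545718e-01, -1.82767829e-02,
       -7.01354237e+01, -1.65079886e+01]), 'qvel': array([ 0.05860961, -0.00012608, -0.08026744,  0.05131353,  0.00642707,
       -0.00329861]), 'tau': array([-5.86117621e-04, -5.82714844e+01,  2.93061876e+01,  6.99756280e+00,
        7.03525831e-03, -1.66162267e-04]), 'tool_pos': array([0.19601361, 0.64541654, 0.22562506]), 'orientation': array([  96.05716579,   89.9052923 , -100.84078511]), 'force': array([-0.3856367 , -0.24707443,  1.43647028]), 'moment': array([-0.01963671, -0.01553286, -0.01830533]), 'opening': 0.08749062766836385}
side {'fx': 415.7189326902092, 'fy': 415.7189326902092, 'cx': 248.62786651697243, 'cy': 203.14705920244583, 'k1': -0.05758418015366976, 'rvec': array([ 2.15168504, -0.53239103,  0.27748931]), 'tvec': array([-0.60354098,  0.14893492,  1.04718262])}
side index_base [277. 221.] 0.63 [ 0.591 -0.315  0.139]
side index_base [250. 277.] 0.56 [ 0.498 -0.356  0.034]
side swing_arm [250. 270.] 0.71 [ 0.508 -0.336  0.035]
side ring_center [241. 276.] 0.63 [ 0.4
[... 690 characters left out ...]
 'tvec': array([-0.19558053,  0.58207331,  1.23798538])}
top index_base [302. 213.] 0.97 [ 0.51  -0.334  0.043]
top swing_arm [310. 216.] 0.62 [ 0.497 -0.363  0.039]
top swing_arm [327. 226.] 0.28 [ 0.465 -0.421  0.036]
top ring_center [307. 215.] 0.57 [ 0.5   -0.352  0.039]
top ring_center [320. 221.] 0.51 [ 0.482 -0.397  0.037]
top ring_top [321. 224.] 0.45 [ 0.473 -0.401  0.038]
top dish [316. 141.] 0.53 [ 0.772 -0.389  0.003]
top dish [368. 230.] 0.47 [ 0.452 -0.564  0.015]
top viewer [290. 184.] 0.82 [ 0.594 -0.288  0.138]
top drip_cup [270. 207.] 0.74 [ 0.53  -0.225  0.018]
top dropper_bottle [220. 234.] 0.57 [ 0.434 -0.06   0.075]
top clean_dish [243. 244.] 0.45 [ 0.403 -0.133  0.001]
```

View pics/side0.png

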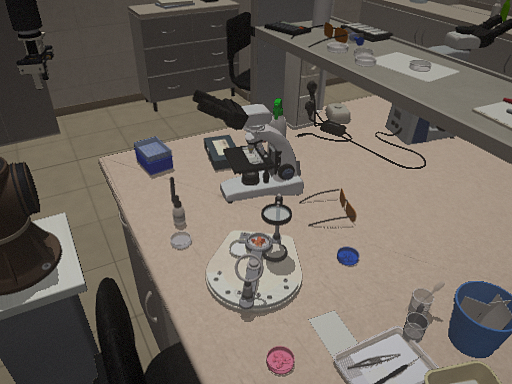

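View pics/top0.png

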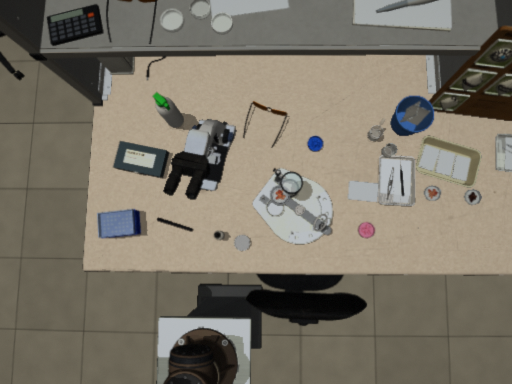

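Run:
```python
from h import *
a=cv2.imread('pics/top0.png')[150:260,215:355]; b=cv2.imread('pics/side0.png')[180:320,190:320]
a=cv2.resize(a,(560,440),interpolation=cv2.INTER_CUBIC); b=cv2.resize(b,None,fx=3,fy=3,interpolation=cv2.INTER_CUBIC)[:,:240+150]
cv2.imwrite('pics/c1.png',a); cv2.imwrite('pics/c2.png',b)
# fit foot outline: white top plane points at z in 0.008..0.03
d=np.load('pics/top0.npy'); v,u=np.mgrid[150:260,215:355]
P=world('top',u.ravel().astype(float),v.ravel().astype(float),d[150:260,215:355].ravel().astype(float))
n=np.round(P[:,2],3); print(np.histogram(P[:,2],bins=np.arange(-.01,.17,.005)))
m=(P[:,2]>.045)
for q,uu,vv in zip(P[m],u.ravel()[m],v.ravel()[m]): 
  if q[2]<.14: print(uu,vv,q.round(3),end=';')
```

```text
(array([ 304, 4798, 5175,  602, 1484,  697,  497,  180,  206,  348,   90,
         32,   21,   12,    4,    7,   19,    8,   20,   13,   13,    9,
          5,    5,    7,    8,   26,   68,  181,  183,  225,   71,   13,
          8,    0]), array([-0.01 , -0.005,  0.   ,  0.005,  0.01 ,  0.015,  0.02 ,  0.025,
        0.03 ,  0.035,  0.04 ,  0.045,  0.05 ,  0.055,  0.06 ,  0.065,
        0.07 ,  0.075,  0.08 ,  0.085,  0.09 ,  0.095,  0.1  ,  0.105,
        0.11 ,  0.115,  0.12 ,  0.125,  0.13 ,  0.135,  0.14 ,  0.145,
        0.15 ,  0.155,  0.16 ,  0.165]))
216 150 [ 0.705 -0.05   0.136];217 150 [ 0.704 -0.054  0.14 ];218 150 [ 0.705 -0.056  0.137];219 150 [ 0.705 -0.059  0.135];221 150 [ 0.704 -0.066  0.139];223 150 [ 0.704 -0.073  0.139];224 150 [ 0.704 -0.076  0.139];225 150 [ 0.704 -0.079  0.138];226 150 [ 0.704 -0.083  0.137];227 150 [ 0.706 -0.085  0.13 ];216 151 [ 0.701 -0.05   0.137];217 151 [ 0.702 -0.053  0.133];218 151 [ 0.701 -0.057  0.138];219 151 [ 0.701 -0.06   0.137];220 151 [ 0.701 -0.063  0.138];221 151 [ 0.701 -0.066  0.138];223 151 [ 0.701 -0.073  0.14 ];224 151
[... 18631 characters left out ...]
28 -0.06   0.069];221 236 [ 0.428 -0.061  0.055];222 236 [ 0.428 -0.064  0.05 ];215 237 [ 0.424 -0.044  0.072];216 237 [ 0.424 -0.047  0.073];217 237 [ 0.424 -0.051  0.074];218 237 [ 0.425 -0.054  0.072];219 237 [ 0.425 -0.057  0.072];220 237 [ 0.425 -0.058  0.056];221 237 [ 0.425 -0.061  0.054];222 237 [ 0.425 -0.064  0.05 ];215 238 [ 0.421 -0.041  0.052];216 238 [ 0.421 -0.046  0.062];217 238 [ 0.421 -0.048  0.058];218 238 [ 0.421 -0.052  0.056];219 238 [ 0.421 -0.055  0.058];220 238 [ 0.421 -0.058  0.054];221 238 [ 0.421 -0.061  0.052];216 239 [ 0.418 -0.044  0.052];217 239 [ 0.418 -0.048  0.054];218 239 [ 0.418 -0.051  0.049];219 239 [ 0.418 -0.055  0.054];220 239 [ 0.418 -0.057  0.048];
```

View pics/c1.png

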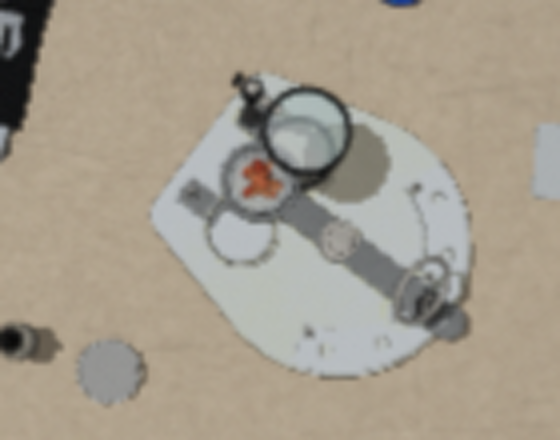

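```bash
python3 -m pendant '[{"claw":0,"linear":[-17.5,1.4,-35],"twist":0},{"claw":0,"linear":[-17.5,1.4,-35],"twist":0},{"claw":0,"linear":[-17.5,1.4,-35],"twist":0},{"claw":0,"linear":[-17.5,1.4,-35],"twist":0},{"claw":0,"linear":[-17.5,1.4,-35],"twist":0},{"claw":0,"linear":[-17.5,1.4,-35],"twist":0},{"claw":0,"linear":[-17.5,1.4,-35],"twist":0},{"claw":0,"linear":[-17.5,1.4,-35],"twist":0},{"claw":0,"linear":[-17.5,1.4,-35],"twist":0},{"claw":0,"linear":[-17.5,1.4,-35],"twist":0}]'
python3 - <<'E'
from h import *
o=get_obs();print(o['clock'],o['joint_pos'].round(1),o['tool_pos'].round(3),R.from_euler('xyz',o['orientation'],degrees=True).as_matrix().round(3))
E
```

```text
clock: 1.93
tool_pos: [0.5284, 0.5298, 0.4027]
orientation: [-104.6, 90.0, 58.5]
force: [0.7, 1.6, 0.1]
opening: 0.0263
1.9333 [ 59.9  25.7  30.7   0.  -94.9  13.2] [0.528 0.53  0.403] [[ 0.    -0.29  -0.957]
 [ 0.    -0.957  0.29 ]
 [-1.    -0.    -0.   ]]
```

```bash
python3 -m pendant '[{"claw":0,"linear":[-15,-11,-28],"twist":0},{"claw":0,"linear":[-15,-11,-28],"twist":0},{"claw":0,"linear":[-15,-11,-28],"twist":0},{"claw":0,"linear":[-15,-11,-28],"twist":0},{"claw":0,"linear":[-15,-11,-28],"twist":0},{"claw":0,"linear":[-15,-11,-28],"twist":0},{"claw":0,"linear":[-15,-11,-28],"twist":0},{"claw":0,"linear":[-15,-11,-28],"twist":0},{"claw":0,"linear":[-15,-11,-28],"twist":0},{"claw":0,"linear":[-15,-11,-28],"twist":0}]'
python3 - <<'E'
from h import *
o=get_obs();print(o['clock'],o['joint_pos'].round(1),o['tool_pos'].round(3),R.from_euler('xyz',o['orientation'],degrees=True).as_matrix().round(3))
E
```

```text
clock: 2.77
tool_pos: [0.7389, 0.4926, 0.4818]
orientation: [-133.6, 83.3, 29.5]
force: [0.5, -0.0, 0.6]
opening: 0.001
2.7667 [  47.    43.7   71.7    2.2 -111.6   27. ] [0.739 0.493 0.482] [[ 0.102 -0.286 -0.953]
 [ 0.057 -0.954  0.293]
 [-0.993 -0.084 -0.081]]
```

```bash
python3 -m pendant '[{"claw":0,"linear":[-7,-23,-12.5],"twist":0},{"claw":0,"linear":[-7,-23,-12.5],"twist":0},{"claw":0,"linear":[-7,-23,-12.5],"twist":0},{"claw":0,"linear":[-7,-23,-12.5],"twist":0},{"claw":0,"linear":[-7,-23,-12.5],"twist":0},{"claw":0,"linear":[-7,-23,-12.5],"twist":0},{"claw":0,"linear":[-7,-23,-12.5],"twist":0},{"claw":0,"linear":[-7,-23,-12.5],"twist":0},{"claw":0,"linear":[-7,-23,-12.5],"twist":0},{"claw":0,"linear":[-7,-23,-12.5],"twist":0}]'
cat >> h.py <<'E'
def st():
    o=get_obs();M=R.from_euler('xyz',o['orientation'],degrees=True).as_matrix();x=M[:,0]
    print(o['clock'],o['joint_pos'].round(1),o['tool_pos'].round(3),'below',np.degrees(np.arcsin(-x[2])).round(1),'yaw',np.degrees(np.arctan2(x[1],x[0])).round(1),'F',o['force'].round(1));print(M.round(3)); return o,M
E
python3 -c "from h import *;st()"
```

```text
clock: 3.6
tool_pos: [0.7812, 0.5787, 0.4759]
orientation: [-134.2, 72.9, 28.9]
force: [0.3, 0.9, 0.2]
opening: 0.0005
3.6 [ 50.3  45.9  71.7   6.2 -99.7  24.8] [0.781 0.579 0.476] below 72.9 yaw 28.9 F [0.3 0.9 0.2]
[[ 0.257 -0.263 -0.93 ]
 [ 0.142 -0.942  0.305]
 [-0.956 -0.211 -0.205]]
```

```bash
python3 -m pendant '[{"claw":0,"linear":[2,-39,-10],"twist":0},{"claw":0,"linear":[2,-39,-10],"twist":0},{"claw":0,"linear":[2,-39,-10],"twist":0},{"claw":0,"linear":[2,-39,-10],"twist":0},{"claw":0,"linear":[2,-39,-10],"twist":0},{"claw":0,"linear":[2,-39,-10],"twist":0},{"claw":0,"linear":[2,-39,-10],"twist":0},{"claw":0,"linear":[2,-39,-10],"twist":0},{"claw":0,"linear":[2,-39,-10],"twist":0},{"claw":0,"linear":[2,-39,-10],"twist":0}]'; python3 -c "from h import *;st()"
```

```text
clock: 4.43
tool_pos: [0.8056, 0.7656, 0.4522]
orientation: [-131.6, 57.4, 31.8]
force: [0.4, 0.1, -0.5]
opening: 0.0001
4.4333 [ 57.9  51.9  71.6  13.9 -80.2  16.8] [0.806 0.766 0.452] below 57.4 yaw 31.8 F [ 0.4  0.1 -0.5]
[[ 0.458 -0.185 -0.87 ]
 [ 0.284 -0.896  0.341]
 [-0.843 -0.403 -0.358]]
```

```bash
python3 -m pendant '[{"claw":0,"linear":[-13,-36,-13],"twist":0},{"claw":0,"linear":[-13,-36,-13],"twist":0},{"claw":0,"linear":[-13,-36,-13],"twist":0},{"claw":0,"linear":[-13,-36,-13],"twist":0},{"claw":0,"linear":[-13,-36,-13],"twist":0},{"claw":0,"linear":[-13,-36,-13],"twist":0},{"claw":0,"linear":[-13,-36,-13],"twist":0},{"claw":0,"linear":[-13,-36,-13],"twist":0},{"claw":0,"linear":[-13,-36,-13],"twist":0},{"claw":0,"linear":[-13,-36,-13],"twist":0}]'; python3 -c "from h import *;st()"
```

```text
clock: 5.27
tool_pos: [0.7484, 0.8238, 0.6286]
orientation: [-129.3, 41.8, 34.8]
force: [-0.5, 0.4, 1.3]
opening: 0.0002
5.2667 [ 64.2  46.3  71.7  22.6 -72.5  11.6] [0.748 0.824 0.629] below 41.8 yaw 34.8 F [-0.5  0.4  1.3]
[[ 0.613 -0.062 -0.788]
 [ 0.425 -0.814  0.395]
 [-0.666 -0.577 -0.473]]
```

```bash
python3 -m pendant '[{"claw":60,"linear":[0,0,0],"twist":0.115},{"claw":60,"linear":[0,0,0],"twist":0.115},{"claw":60,"linear":[0,0,0],"twist":0.115},{"claw":60,"linear":[0,0,0],"twist":0.115},{"claw":60,"linear":[0,0,0],"twist":0.115},{"claw":60,"linear":[0,0,0],"twist":0.112},{"claw":60,"linear":[-10,22,-32],"twist":0},{"claw":60,"linear":[-10,22,-32],"twist":0},{"claw":60,"linear":[-10,22,-32],"twist":0},{"claw":60,"linear":[-10,22,-32],"twist":0}]'
cat >> h.py <<'E'
def rows(target,step=40):
    o,M=st(); d=M.T@(np.array(target)-o['tool_pos'])*1000; n=max(1,int(np.ceil(np.linalg.norm(d)/step)))
    print('n',n,'row',(d/n).round(1))
E
python3 -c "from h import *;rows([.75,.1,.45])"
```

```text
clock: 6.1
tool_pos: [0.7514, 0.7048, 0.5993]
orientation: [-90.2, 41.8, 34.6]
force: [0.6, -0.1, 1.1]
opening: 0.0584
6.1 [ 59.8  27.4  32.6  23.7 -52.3 -32.3] [0.751 0.705 0.599] below 41.8 yaw 34.6 F [ 0.6 -0.1  1.1]
[[ 0.613 -0.547 -0.57 ]
 [ 0.424 -0.381  0.822]
 [-0.667 -0.745 -0.002]]
n 16 row [ -9.8  21.4 -31. ]
```

```bash
python3 -m pendant '[{"claw":60,"linear":[-9.8,21.4,-31],"twist":0},{"claw":60,"linear":[-9.8,21.4,-31],"twist":0},{"claw":60,"linear":[-9.8,21.4,-31],"twist":0},{"claw":60,"linear":[-9.8,21.4,-31],"twist":0},{"claw":60,"linear":[-9.8,21.4,-31],"twist":0},{"claw":60,"linear":[-9.8,21.4,-31],"twist":0},{"claw":60,"linear":[-9.8,21.4,-31],"twist":0},{"claw":60,"linear":[-9.8,21.4,-31],"twist":0},{"claw":60,"linear":[-9.8,21.4,-31],"twist":0},{"claw":60,"linear":[-9.8,21.4,-31],"twist":0}]'; python3 -c "from h import *;rows([.60,-.15,.40])"
```

```text
clock: 6.93
tool_pos: [0.7504, 0.3256, 0.5078]
orientation: [-90.2, 41.7, 34.6]
force: [0.6, -0.3, -0.2]
opening: 0.06
6.9333 [ 38.3   4.5  -2.4   4.8 -35.   -6.3] [0.75  0.326 0.508] below 41.7 yaw 34.6 F [ 0.6 -0.3 -0.2]
[[ 0.615 -0.546 -0.569]
 [ 0.424 -0.38   0.822]
 [-0.665 -0.747 -0.002]]
n 13 row [-17.1  26.4 -23.5]
```

```bash
python3 -m pendant '[{"claw":60,"linear":[-17,26,-23.5],"twist":0},{"claw":60,"linear":[-17,26,-23.5],"twist":0},{"claw":60,"linear":[-17,26,-23.5],"twist":0},{"claw":60,"linear":[-17,26,-23.5],"twist":0},{"claw":60,"linear":[-17,26,-23.5],"twist":0},{"claw":60,"linear":[-17,26,-23.5],"twist":0},{"claw":60,"linear":[-17,26,-23.5],"twist":0},{"claw":60,"linear":[-17,26,-23.5],"twist":0},{"claw":60,"linear":[-17,26,-23.5],"twist":0},{"claw":60,"linear":[-17,26,-23.5],"twist":0}]'; python3 -c "from h import *;rows([.42,-.45,.32])"
```

```text
clock: 7.77
tool_pos: [0.6371, -0.038, 0.4285]
orientation: [-90.3, 41.7, 34.5]
force: [1.4, -0.6, -0.7]
opening: 0.0597
7.7667 [ -6.   -3.8  -4.4 -36.4 -54.8  52.9] [ 0.637 -0.038  0.429] below 41.7 yaw 34.5 F [ 1.4 -0.6 -0.7]
[[ 0.616 -0.545 -0.569]
 [ 0.423 -0.381  0.822]
 [-0.665 -0.747 -0.004]]
n 12 row [-19.6  29.7 -17.9]
```

```bash
python3 -m pendant '[{"claw":60,"linear":[-19.6,29.7,-17.9],"twist":0},{"claw":60,"linear":[-19.6,29.7,-17.9],"twist":0},{"claw":60,"linear":[-19.6,29.7,-17.9],"twist":0},{"claw":60,"linear":[-19.6,29.7,-17.9],"twist":0},{"claw":60,"linear":[-19.6,29.7,-17.9],"twist":0},{"claw":60,"linear":[-19.6,29.7,-17.9],"twist":0},{"claw":60,"linear":[-19.6,29.7,-17.9],"twist":0},{"claw":60,"linear":[-19.6,29.7,-17.9],"twist":0},{"claw":60,"linear":[-19.6,29.7,-17.9],"twist":0},{"claw":60,"linear":[-19.6,29.7,-17.9],"twist":0}]'
python3 - <<'E'
from h import *
o,M=st()
for c in ['wrist','top','side']:
    a,d,p=snap(c,c+'1')
    if c=='wrist':
        for t in ['ring_center','ring_top','index_base','swing_arm','viewer','dish']:
            for b in boxes_of(c,t)[:2]:
                u,v=b['xy']; print(t,np.round(b['xy']),round(b['confidence'],2),world(c,u,v,d[int(v),int(u)],p).round(3))
E
```

```text
clock: 8.6
tool_pos: [0.4554, -0.3816, 0.3369]
orientation: [-90.3, 41.9, 34.4]
force: [1.9, -0.5, 1.0]
opening: 0.0601
8.6 [-55.   12.3   5.4 -48.4 -85.   95. ] [ 0.455 -0.382  0.337] below 41.9 yaw 34.4 F [ 1.9 -0.5  1. ]
[[ 0.614 -0.548 -0.568]
 [ 0.421 -0.381  0.823]
 [-0.668 -0.745 -0.004]]
ring_center [428. 161.] 0.88 [ 0.478 -0.384  0.035]
ring_top [428. 160.] 0.76 [ 0.479 -0.385  0.037]
index_base [403. 153.] 0.58 [ 0.515 -0.363  0.013]
swing_arm [411. 164.] 0.93 [ 0.49  -0.366  0.035]
viewer [296. 155.] 0.75 [ 0.587 -0.311  0.141]
dish [325. 177.] 0.9 [ 0.58  -0.26   0.039]
dish [307.  51.] 0.56 [ 0.76 -0.39  0.01]
```

View pics/wrist1.png

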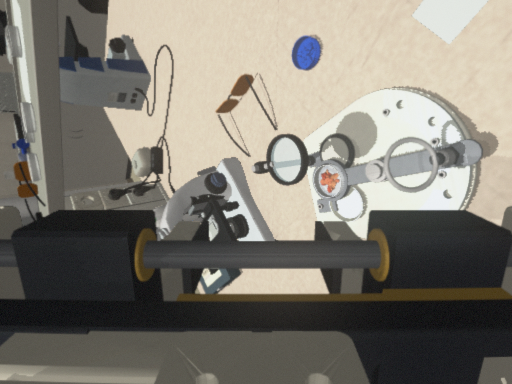

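```bash
cat > fit.py <<'E'
from h import *
from scipy.optimize import least_squares
def ringfit(d,p,c,u0,u1,v0,v1,zmin=.085,near=(.47,-.39),guess=None,rad=.06,w=1):
    v,u=np.mgrid[v0:v1,u0:u1]; dd=d[v0:v1,u0:u1].ravel().astype(float); ok=dd>0
    P=world(c,u.ravel()[ok].astype(float),v.ravel()[ok].astype(float),dd[ok],p)
    P=P[(P[:,2]>zmin)&(P[:,2]<.15)&(np.hypot(P[:,0]-near[0],P[:,1]-near[1])<rad)]
    # ring: center (3), yaw of normal; lean 40 fixed; r=28
    def f(q):
        n=np.array([np.cos(q[3])*np.cos(.698),np.sin(q[3])*np.cos(.698),-np.sin(.698)])
        e=P-q[:3]; h=e@n; rr=np.linalg.norm(e-np.outer(h,n),axis=1)
        return np.hypot(h,rr-.028)-.003
    s=least_squares(f,[near[0],near[1],.102,guess or np.radians(53)],loss='soft_l1',f_scale=.002)
    return s.x,len(P),np.sqrt(np.mean(s.fun**2))
if __name__=='__main__':
    from types import SimpleNamespace
    for c,box in [('top',(305,335,208,236)),('side',(225,265,240,285))]:
        d=np.load(f'pics/{c}1.npy'); x,n,e=ringfit(d,camera_params(c),c,*box); print(c,x.round(4),np.degrees(x[3]).round(1),n,e)
    c='wrist'; p=camera_params(c); d=np.load('pics/wrist1.npy'); x,n,e=ringfit(d,p,c,370,460,125,205); print(c,x.round(4),np.degrees(x[3]).round(1),n,e)
    v,u=np.mgrid[80:220,260:500]; P=world(c,u.ravel().astype(float),v.ravel().astype(float),d[80:220,260:500].ravel().astype(float),p)
    q=P[(P[:,2]>.043)&(P[:,2]<.052)&(np.hypot(P[:,0]-.515,P[:,1]+.33)<.03)]; print('hub',len(q),q.mean(0).round(4))
    q=P[(P[:,2]>.135)&(P[:,2]<.15)&(np.hypot(P[:,0]-.597,P[:,1]+.292)<.05)]; print('lens',len(q),((q.max(0)+q.min(0))/2).round(4))
    img=cv2.imread('pics/wrist1.png')[80:220,260:500].reshape(-1,3).astype(int)
    w=(img.min(1)>170)&(P[:,2]>.005)&(P[:,2]<.03); print('z foot',np.median(P[w,2]))
E
python3 fit.py
```

```text
top [ 0.4739 -0.3892  0.1036  0.9591] 55.0 54 0.0010733531553939215
side [ 0.4754 -0.3903  0.1039  0.8572] 49.1 197 0.0011154615889875006
wrist [ 0.4768 -0.3874  0.1082  0.9304] 53.3 799 0.0011928980941591876
hub 171 [ 0.5229 -0.3251  0.0465]
lens 1767 [ 0.6011 -0.2887  0.1422]
z foot 0.01491584814315272
```

```bash
python3 -c "from h import *;rows([.4533,-.4020,.1809],26)"
```

```text
9.05 [-54.7  12.1   5.3 -48.4 -84.9  94.8] [ 0.457 -0.379  0.338] below 41.8 yaw 34.5 F [1.  0.4 0.6]
[[ 0.614 -0.547 -0.57 ]
 [ 0.422 -0.382  0.822]
 [-0.667 -0.745 -0.004]]
n 7 row [13.2 18.3 -2.3]
```

```bash
python3 -m pendant '[{"claw":60,"linear":[13.2,18.3,-2.3],"twist":0},{"claw":60,"linear":[13.2,18.3,-2.3],"twist":0},{"claw":60,"linear":[13.2,18.3,-2.3],"twist":0},{"claw":60,"linear":[13.2,18.3,-2.3],"twist":0},{"claw":60,"linear":[13.2,18.3,-2.3],"twist":0},{"claw":60,"linear":[13.2,18.3,-2.3],"twist":0},{"claw":60,"linear":[13.2,18.3,-2.3],"twist":0},{"claw":60,"linear":[0,0,0],"twist":0},{"claw":60,"linear":[0,0,0],"twist":0},{"claw":60,"linear":[0,0,0],"twist":0}]'
python3 - <<'E'
from fit import *
o,M=st()
a,d,p=snap('wrist','wrist2'); s,ds,ps=snap('side','side2')
# expected lower fingertip inner face + ring fit
x,y=M[:,0],M[:,1]; f=o['tool_pos']+.03*y
C=np.array([.476,-.389,.104])
X=R.from_matrix(M)
x2,n,e=ringfit(d,p,'wrist',0,512,0,384,zmin=.085,rad=.05); print(x2.round(4),np.degrees(x2[3]),n,e)
for q in [f,f+.021*y,C,C+.028*np.array([.387,.513,.766])]: print(q.round(3),proj('side',q,ps).round(),proj('wrist',q,p).round())
u,v=proj('side',C,ps).astype(int); c=s[v-45:v+35,u-55:u+45][:,:,::-1]
c=cv2.resize(c,None,fx=5,fy=5,interpolation=cv2.INTER_CUBIC); print(u,v)
cv2.imwrite('pics/c3.png',np.hstack([c[:400],cv2.resize(a[:,:,::-1],None,fx=.55,fy=.55)[:,:] if 0 else c[:, :0]]))
E
```

```text
clock: 9.88
tool_pos: [0.4531, -0.4028, 0.1812]
orientation: [-90.3, 41.8, 34.5]
force: [0.7, 0.3, 0.8]
opening: 0.0597
9.8833 [-56.9  22.2  -1.6 -50.3 -75.3 109.3] [ 0.453 -0.403  0.181] below 41.8 yaw 34.5 F [0.7 0.3 0.8]
[[ 0.614 -0.547 -0.569]
 [ 0.422 -0.382  0.822]
 [-0.667 -0.745 -0.004]]
[ 0.4735 -0.3913  0.1063  0.9305] 53.3130163613798 1163 0.0011342711190268583
[ 0.437 -0.414  0.159] [237. 263.] [313. 237.]
[ 0.425 -0.422  0.143] [234. 273.] [349. 237.]
[ 0.476 -0.389  0.104] [249. 268.] [310. 201.]
[ 0.487 -0.375  0.125] [250. 255.] [276. 208.]
248 267
```

View pics/c3.png

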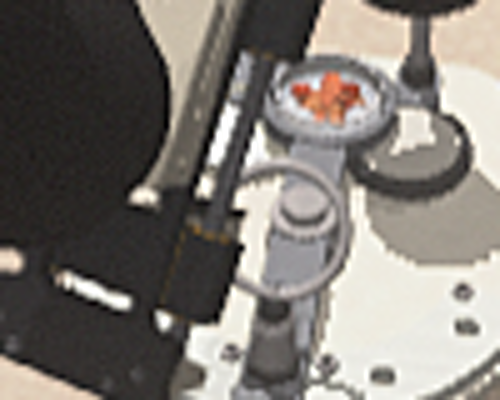

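View pics/wrist2.png

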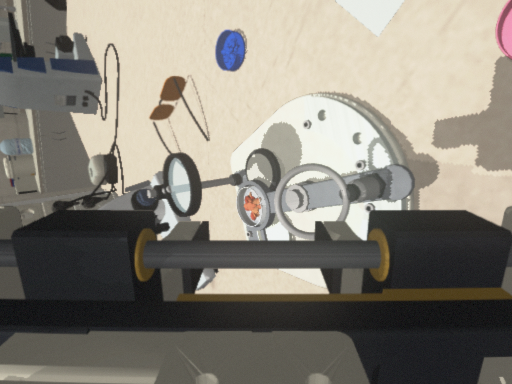

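```bash
python3 -c "from h import *;rows([.5088,-.3642,.1204],9.3)"
```

```text
9.9833 [-56.9  22.2  -1.6 -50.3 -75.3 109.3] [ 0.453 -0.403  0.182] below 41.9 yaw 34.4 F [-0.2 -0.   1.1]
[[ 0.614 -0.547 -0.569]
 [ 0.421 -0.383  0.822]
 [-0.667 -0.745 -0.005]]
n 10 row [9.2 0.  0.1]
```

```bash
python3 -m pendant '[{"claw":60,"linear":[9.2,0,0],"twist":0},{"claw":60,"linear":[9.2,0,0],"twist":0},{"claw":60,"linear":[9.2,0,0],"twist":0},{"claw":60,"linear":[9.2,0,0],"twist":0},{"claw":60,"linear":[9.2,0,0],"twist":0},{"claw":60,"linear":[9.2,0,0],"twist":0},{"claw":60,"linear":[9.2,0,0],"twist":0},{"claw":60,"linear":[9.2,0,0],"twist":0},{"claw":60,"linear":[9.2,0,0],"twist":0},{"claw":60,"linear":[9.2,0,0],"twist":0}]'
python3 - <<'E'
from fit import *
o,M=st()
a,d,p=snap('wrist','wrist3'); s,ds,ps=snap('side','side3')
u,v=248,267; c=cv2.resize(s[v-45:v+35,u-40:u+40][:,:,::-1],(400,400),interpolation=cv2.INTER_CUBIC)
w=a[130:330,200:400][:,:,::-1]; w=cv2.resize(w,(400,400))
cv2.imwrite('pics/c4.png',np.hstack([c,w]))
E
```

```text
clock: 10.82
tool_pos: [0.5094, -0.3635, 0.1175]
orientation: [-90.1, 41.8, 34.6]
force: [-0.2, 0.6, 1.0]
opening: 0.0604
10.8167 [-51.   25.9  -4.9 -53.8 -67.  111.6] [ 0.509 -0.363  0.117] below 41.8 yaw 34.6 F [-0.2  0.6  1. ]
[[ 0.613 -0.548 -0.568]
 [ 0.423 -0.38   0.823]
 [-0.667 -0.745 -0.002]]
```

View pics/c4.png

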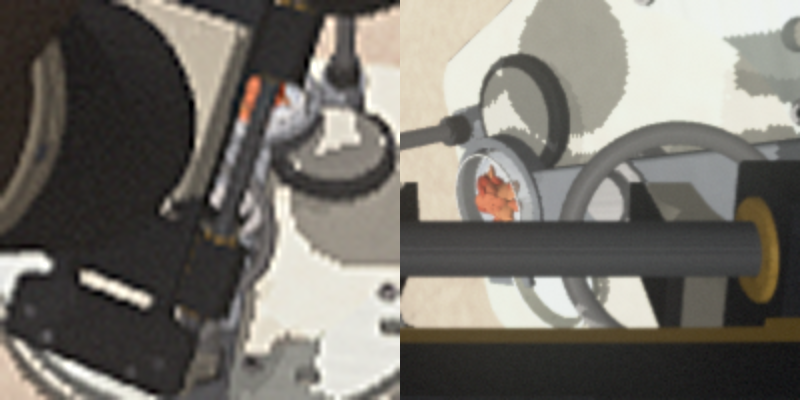

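```bash
python3 -m pendant '[{"claw":60,"linear":[0,-2,0],"twist":0},{"claw":60,"linear":[0,-2,0],"twist":0},{"claw":60,"linear":[0,-2,0],"twist":0},{"claw":60,"linear":[0,-2,0],"twist":0},{"claw":60,"linear":[0,-2,0],"twist":0},{"claw":60,"linear":[0,-2,0],"twist":0},{"claw":60,"linear":[0,0,0],"twist":0},{"claw":60,"linear":[0,0,0],"twist":0},{"claw":60,"linear":[0,0,0],"twist":0},{"claw":60,"linear":[0,0,0],"twist":0}]'
python3 - <<'E'
from fit import *
o,M=st()
a,d,p=snap('wrist','wrist4')
print(ringfit(d,p,'wrist',200,420,150,330,rad=.045))
E
```

```text
clock: 11.75
tool_pos: [0.5154, -0.3593, 0.127]
orientation: [-90.1, 41.8, 34.6]
force: [0.3, 0.0, -0.0]
opening: 0.0602
11.75 [-50.3  25.1  -4.7 -53.7 -67.1 110.3] [ 0.515 -0.359  0.127] below 41.8 yaw 34.6 F [ 0.3  0.  -0. ]
[[ 0.614 -0.548 -0.568]
 [ 0.423 -0.38   0.823]
 [-0.667 -0.745 -0.001]]
(array([ 0.47782863, -0.41084263,  0.12179861,  2.88891575]), 3453, np.float64(0.0068809220762035515))
```

```bash
python3 -m pendant '[{"claw":60,"linear":[-0.5,-0.6,0],"twist":0},{"claw":60,"linear":[-0.5,-0.6,0],"twist":0},{"claw":60,"linear":[-0.5,-0.6,0],"twist":0},{"claw":60,"linear":[-0.5,-0.6,0],"twist":0},{"claw":60,"linear":[-0.5,-0.6,0],"twist":0},{"claw":60,"linear":[-0.5,-0.6,0],"twist":0},{"claw":60,"linear":[-0.5,-0.6,0],"twist":0},{"claw":60,"linear":[-0.5,-0.6,0],"twist":0},{"claw":60,"linear":[-0.5,-0.6,0],"twist":0},{"claw":60,"linear":[-0.5,-0.6,0],"twist":0}]'; python3 -c "from h import *;st()"
```

```text
clock: 12.63
tool_pos: [0.5154, -0.3593, 0.1346]
orientation: [-90.1, 41.9, 34.6]
force: [-0.8, -2.5, -5.7]
opening: 0.0602
12.6333 [-50.2  24.5  -4.5 -53.4 -67.5 109.6] [ 0.515 -0.359  0.135] below 41.9 yaw 34.6 F [-0.8 -2.5 -5.7]
[[ 0.613 -0.549 -0.568]
 [ 0.422 -0.38   0.823]
 [-0.667 -0.745 -0.001]]
```

```bash
python3 -m pendant '[{"claw":60,"linear":[-0.8,-0.9,0],"twist":0},{"claw":60,"linear":[-0.8,-0.9,0],"twist":0},{"claw":60,"linear":[-0.8,-0.9,0],"twist":0},{"claw":60,"linear":[-0.8,-0.9,0],"twist":0},{"claw":60,"linear":[-0.8,-0.9,0],"twist":0},{"claw":60,"linear":[-0.8,-0.9,0],"twist":0},{"claw":60,"linear":[-0.8,-0.9,0],"twist":0},{"claw":60,"linear":[-0.8,-0.9,0],"twist":0},{"claw":60,"linear":[-0.8,-0.9,0],"twist":0},{"claw":60,"linear":[0,0,0],"twist":0}]'
python3 - <<'E'
from fit import *
o,M=st()
a,d,p=snap('wrist','wrist5')
v,u=np.mgrid[0:384,0:512]; P=world('wrist',u.ravel().astype(float),v.ravel().astype(float),d.ravel().astype(float),p).reshape(384,512,3)
img=a[130:330,200:400][:,:,::-1]; w=cv2.resize(img,(400,400)); 
# side view z of ring
s,ds,ps=snap('side','side5'); x=ringfit(ds,ps,'side',236,270,235,285,zmin=.085); print(x)
c=cv2.resize(s[222:302,208:288][:,:,::-1],(400,400),interpolation=cv2.INTER_CUBIC)
cv2.imwrite('pics/c5.png',np.hstack([c,w]))
E
```

```text
clock: 13.47
tool_pos: [0.5156, -0.3592, 0.1459]
orientation: [-90.1, 41.8, 34.6]
force: [-2.8, -2.5, -9.7]
opening: 0.0601
13.4667 [-50.1  23.7  -4.1 -53.1 -68.1 108.5] [ 0.516 -0.359  0.146] below 41.8 yaw 34.6 F [-2.8 -2.5 -9.7]
[[ 0.614 -0.548 -0.568]
 [ 0.422 -0.38   0.823]
 [-0.667 -0.745 -0.002]]
(array([ 0.47472018, -0.38912573,  0.11821975,  0.8945847 ]), 123, np.float64(0.009621568222129567))
```

View pics/c5.png

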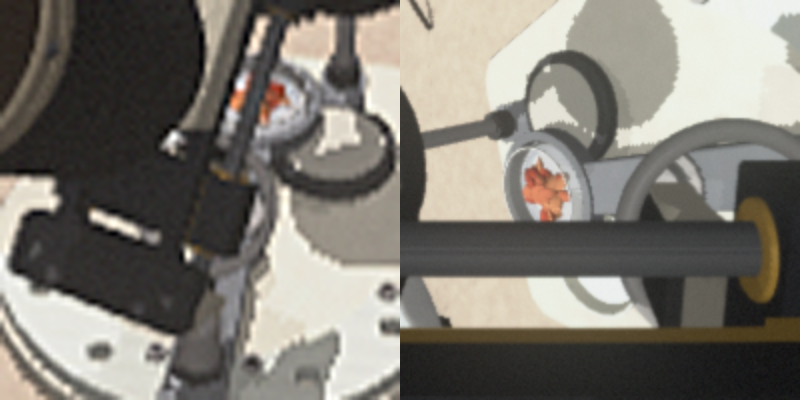

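```bash
python3 -m pendant '[{"claw":60,"linear":[-0.5,0.4,3],"twist":0},{"claw":60,"linear":[-0.5,0.4,3],"twist":0},{"claw":60,"linear":[-0.5,0.4,3],"twist":0},{"claw":60,"linear":[-0.5,0.4,3],"twist":0},{"claw":60,"linear":[-0.5,0.4,3],"twist":0},{"claw":60,"linear":[0.1,-0.1,3],"twist":0},{"claw":60,"linear":[0.1,-0.1,3],"twist":0},{"claw":60,"linear":[0.1,-0.1,3],"twist":0},{"claw":60,"linear":[0,0,0],"twist":0},{"claw":60,"linear":[0,0,0],"twist":0}]'
cat > ang.py <<'E'
from h import *
from scipy.optimize import least_squares
def reddish(c,name):
    # dish center from holder ring / red pieces: red-pixel centroid (pieces move with the arm)
    a,d,p=snap(c,name); h=cv2.cvtColor(a,cv2.COLOR_RGB2HSV).astype(int)
    m=((h[...,0]<14)|(h[...,0]>172))&(h[...,1]>110)&(h[...,2]>110)
    v,u=np.nonzero(m); dd=d[v,u]; P=world(c,u.astype(float),v.astype(float),dd.astype(float),p)
    k=(np.hypot(P[:,0]-.521,P[:,1]+.327)<.13)&(P[:,2]>.015)&(P[:,2]<.07)
    q=P[k]; m0=q.mean(0); print(c,k.sum(),m0.round(4),'ang',np.degrees(np.arctan2(m0[1]+.327,m0[0]-.521)).round(2),'r',np.hypot(m0[1]+.327,m0[0]-.521).round(4)); return a
def load(c,name):pass
E
python3 - <<'E'
from ang import *
o,M=st()
for c in ['top','side','wrist']: reddish(c,c+'6')
E
python3 - <<'E'
# start-angle reference from first pictures
import sys; sys.path.insert(0,'.')
import ang,h,numpy as np,cv2
for c,n in [('top','top0'),('side','side0'),('side','side5'),('top','top6')]:
    ang.snap=lambda cc,nn,n=n:(cv2.imread(f'pics/{n}.png')[:,:,::-1],np.load(f'pics/{n}.npy'),h.camera_params(cc))
    ang.reddish(c,'')
E
```

```text
clock: 14.4
tool_pos: [0.4981, -0.3424, 0.1454]
orientation: [-90.2, 42.0, 34.5]
force: [-8.8, -7.3, -8.9]
opening: 0.0605
14.4 [-50.3  21.9  -7.  -53.2 -67.5 109.5] [ 0.498 -0.342  0.145] below 42.0 yaw 34.5 F [-8.8 -7.3 -8.9]
[[ 0.613 -0.55  -0.568]
 [ 0.42  -0.382  0.823]
 [-0.669 -0.743 -0.003]]
top 3 [ 0.5857 -0.2685  0.0362] ang 42.12 r 0.0873
side 71 [ 0.5935 -0.2814  0.0397] ang 32.18 r 0.0856
wrist 388 [ 0.5913 -0.2824  0.0392] ang 32.4 r 0.0833
top 48 [ 0.5716 -0.2588  0.0385] ang 53.41 r 0.0849
side 62 [ 0.5725 -0.2596  0.04  ] ang 52.65 r 0.0848
side 30 [ 0.576  -0.2627  0.0393] ang 49.46 r 0.0846
top 3 [ 0.5857 -0.2685  0.0362] ang 42.12 r 0.0873
```

```bash
python3 -m pendant '[{"claw":60,"linear":[0.2,-0.2,2],"twist":0},{"claw":60,"linear":[0.2,-0.2,2],"twist":0},{"claw":60,"linear":[0.2,-0.2,2],"twist":0},{"claw":60,"linear":[0.2,-0.2,2],"twist":0},{"claw":60,"linear":[0,0,0],"twist":0},{"claw":60,"linear":[0,0,0],"twist":0},{"claw":60,"linear":[0,0,0],"twist":0},{"claw":60,"linear":[0,0,0],"twist":0},{"claw":60,"linear":[0,0,0],"twist":0},{"claw":60,"linear":[0,0,0],"twist":0}]'
python3 - <<'E'
from ang import *
o,M=st()
for c in ['side','wrist']: a=reddish(c,c+'7')
s=cv2.imread('pics/side7.png')[215:305,198:298]
cv2.imwrite('pics/c7.png',np.hstack([cv2.resize(s,(420,378),interpolation=cv2.INTER_CUBIC),cv2.resize(a[80:330,160:410][:,:,::-1],(378,378))]))
E
```

```text
clock: 15.38
tool_pos: [0.4935, -0.3355, 0.1449]
orientation: [-90.1, 42.1, 34.5]
force: [-11.6, -10.4, -8.6]
opening: 0.0599
15.3833 [-50.2  21.3  -8.  -53.3 -67.2 109.7] [ 0.494 -0.335  0.145] below 42.1 yaw 34.5 F [-11.6 -10.4  -8.6]
[[ 0.612 -0.551 -0.568]
 [ 0.42  -0.382  0.823]
 [-0.67  -0.742 -0.002]]
side 60 [ 0.598  -0.2902  0.0398] ang 25.51 r 0.0854
wrist 329 [ 0.5974 -0.2906  0.0394] ang 25.47 r 0.0846
```

View pics/c7.png

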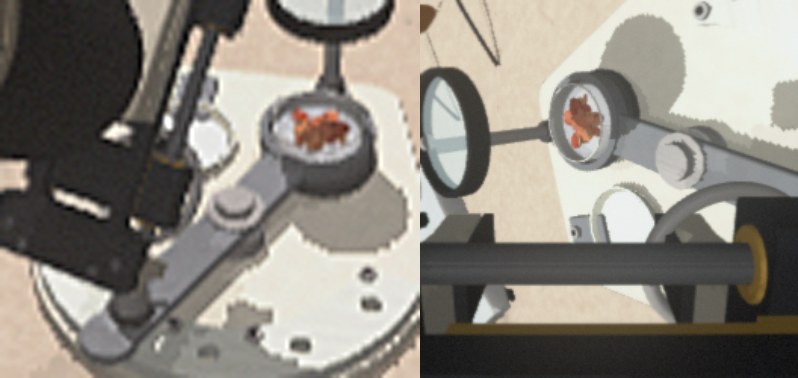

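```bash
python3 -m pendant '[{"claw":60,"linear":[0.1,-0.1,0.9],"twist":0},{"claw":60,"linear":[0.1,-0.1,0.9],"twist":0},{"claw":60,"linear":[0.1,-0.1,0.9],"twist":0},{"claw":60,"linear":[0,0,0],"twist":0},{"claw":60,"linear":[0,0,0],"twist":0},{"claw":60,"linear":[0,0,0],"twist":0},{"claw":60,"linear":[0,0,0],"twist":0},{"claw":60,"linear":[0,0,0],"twist":0},{"claw":60,"linear":[0,0,0],"twist":0},{"claw":60,"linear":[0,0,0],"twist":0}]'
python3 - <<'E'
from ang import *
o,M=st()
for c in ['side','wrist']: a=reddish(c,c+'8')
E
```

```text
clock: 16.32
tool_pos: [0.4921, -0.333, 0.1448]
orientation: [-90.1, 42.1, 34.5]
force: [-13.7, -9.1, -8.9]
opening: 0.0603
16.3167 [-50.2  21.1  -8.3 -53.3 -67.1 109.8] [ 0.492 -0.333  0.145] below 42.1 yaw 34.5 F [-13.7  -9.1  -8.9]
[[ 0.611 -0.551 -0.568]
 [ 0.42  -0.382  0.823]
 [-0.671 -0.742 -0.002]]
side 61 [ 0.5995 -0.294   0.0398] ang 22.83 r 0.0852
wrist 304 [ 0.5999 -0.2938  0.0393] ang 22.83 r 0.0856
```

```bash
python3 -m pendant '[{"claw":60,"linear":[1.3,1.5,0],"twist":0},{"claw":60,"linear":[1.3,1.5,0],"twist":0},{"claw":60,"linear":[1.3,1.5,0],"twist":0},{"claw":60,"linear":[1.3,1.5,0],"twist":0},{"claw":60,"linear":[1.3,1.5,0],"twist":0},{"claw":60,"linear":[1.3,1.5,0],"twist":0},{"claw":60,"linear":[1.3,1.5,0],"twist":0},{"claw":60,"linear":[0,1.5,0],"twist":0},{"claw":60,"linear":[0,1.5,0],"twist":0},{"claw":60,"linear":[0,1.5,0],"twist":0}]'
python3 - <<'E'
from ang import *
o,M=st()
for c in ['side','wrist']: a=reddish(c,c+'9')
E
```

```text
clock: 17.25
tool_pos: [0.4922, -0.3326, 0.13]
orientation: [-90.1, 41.8, 34.6]
force: [-2.4, 0.0, 1.1]
opening: 0.0602
17.25 [-50.6  22.4  -8.8 -54.2 -66.5 111.8] [ 0.492 -0.333  0.13 ] below 41.8 yaw 34.6 F [-2.4  0.   1.1]
[[ 0.614 -0.547 -0.569]
 [ 0.423 -0.38   0.822]
 [-0.666 -0.746 -0.002]]
side 62 [ 0.5998 -0.2927  0.0394] ang 23.51 r 0.086
wrist 311 [ 0.5996 -0.2929  0.0394] ang 23.43 r 0.0857
```

```bash
python3 -m pendant '[{"claw":60,"linear":[0,2,0],"twist":0},{"claw":60,"linear":[0,2,0],"twist":0},{"claw":60,"linear":[-3,0,0],"twist":0},{"claw":60,"linear":[-5,0,0],"twist":0},{"claw":60,"linear":[-8,0,0],"twist":0},{"claw":60,"linear":[-10,0,0],"twist":0},{"claw":60,"linear":[-12,0,0],"twist":0},{"claw":60,"linear":[-15,0,0],"twist":0},{"claw":60,"linear":[-18,0,0],"twist":0},{"claw":60,"linear":[-20,0,0],"twist":0}]'
python3 - <<'E'
from fit import *
import ang
o,M=st()
ang.reddish('side','side10'); ang.reddish('top','top10'); p=camera_params('wrist'); ang.reddish('wrist','wrist10')
for c in ['side','top']:
    d=np.load(f'pics/{c}10.npy'); u,v=proj(c,[.451,-.358,.104]).astype(int)
    x,n,e=ringfit(d,camera_params(c),c,u-22,u+22,v-24,v+24,near=(.451,-.358),guess=.4,rad=.045); print(c,x.round(4),np.degrees(x[3]).round(1),n,e)
E
```

```text
clock: 18.18
tool_pos: [0.4332, -0.3737, 0.1877]
orientation: [-90.1, 41.8, 34.5]
force: [-0.6, -0.8, 0.1]
opening: 0.06
18.1833 [-57.   19.1  -5.5 -50.5 -74.9 109.9] [ 0.433 -0.374  0.188] below 41.8 yaw 34.5 F [-0.6 -0.8  0.1]
[[ 0.614 -0.548 -0.568]
 [ 0.422 -0.38   0.823]
 [-0.667 -0.745 -0.002]]
side 61 [ 0.6001 -0.2931  0.0396] ang 23.21 r 0.086
top 0 [nan nan nan] ang nan r nan
wrist 163 [ 0.6001 -0.2927  0.0396] ang 23.45 r 0.0863
side [ 0.4521 -0.3584  0.1037  0.386 ] 22.1 149 0.001140977855521636
top [ 0.4493 -0.3568  0.1048  0.4273] 24.5 54 0.0012423790231773028ang.py:9: RuntimeWarning: Mean of empty slice.
  q=P[k]; m0=q.mean(0); print(c,k.sum(),m0.round(4),'ang',np.degrees(np.arctan2(m0[1]+.327,m0[0]-.521)).round(2),'r',np.hypot(m0[1]+.327,m0[0]-.521).round(4)); return a
  ret = um.true_divide(
```

```bash
python3 -m pendant '[{"claw":60,"linear":[-12,-8,0],"twist":0},{"claw":60,"linear":[-12,-8,0],"twist":0},{"claw":60,"linear":[-12,-8,0],"twist":0},{"claw":60,"linear":[-12,-8,0],"twist":0},{"claw":60,"linear":[-12,-8,0],"twist":0},{"claw":60,"linear":[-12,-8,0],"twist":0},{"claw":60,"linear":[-12,-8,0],"twist":0},{"claw":60,"linear":[-12,-8,0],"twist":0},{"claw":60,"linear":[0,0,0],"twist":0},{"claw":60,"linear":[0,0,0],"twist":0}]'
python3 - <<'E'
from fit import *
import ang
o,M=st()
s=ang.reddish('side','side11')
c='side'; d=np.load('pics/side11.npy'); u,v=proj(c,[.451,-.358,.104]).astype(int)
x,n,e=ringfit(d,camera_params(c),c,u-22,u+22,v-24,v+24,near=(.451,-.358),guess=.4,rad=.045); print(x.round(4),np.degrees(x[3]).round(1),n,e)
for t in ['dropper_bottle','clean_dish','marker']: print(t,[np.round(b['xy']) for b in boxes_of('side',t)[:1]])
cv2.imwrite('pics/c11.png',cv2.resize(s[150:320,140:340][:,:,::-1],(700,595),interpolation=cv2.INTER_CUBIC))
E
```

```text
clock: 19.17
tool_pos: [0.4105, -0.3898, 0.2994]
orientation: [-90.3, 41.8, 34.4]
force: [0.0, 0.3, 0.9]
opening: 0.0601
19.1667 [-59.2  13.2   1.7 -48.3 -85.  101.3] [ 0.41  -0.39   0.299] below 41.8 yaw 34.4 F [0.  0.3 0.9]
[[ 0.614 -0.547 -0.568]
 [ 0.421 -0.381  0.823]
 [-0.667 -0.745 -0.004]]
side 51 [ 0.5991 -0.2916  0.0399] ang 24.37 r 0.0857
[ 0.4518 -0.3585  0.1032  0.4074] 23.3 191 0.0010298023209328142
dropper_bottle []
clean_dish []
marker []
```

View pics/c11.png

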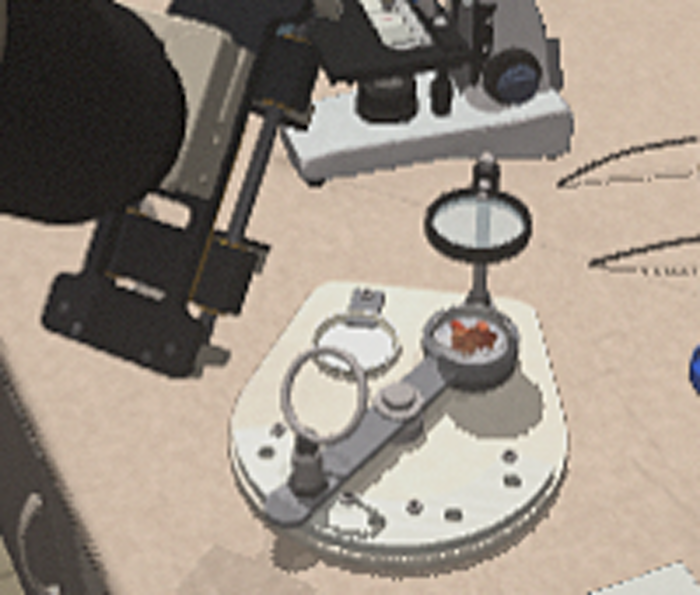

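Run:
```python
from h import *
a,d,p=snap('top','top12')
for t in ['dropper_bottle','clean_dish','marker']: print(t,[(np.round(b['xy']),round(b['confidence'],2)) for b in boxes_of('top',t)[:1]])
o=get_obs(); print(o['clock'],o['force'].round(1)); close_job()
```

```text
dropper_bottle []
clean_dish [(array([245., 243.]), 0.55)]
marker [(array([300., 214.]), 0.68)]
19.5667 [-0.3  0.1  0.3]
the job is handed in; nothing more can be done
```

The job is done and handed in at 19.6 s. The dish is under the magnifier, one hole clockwise from where the arm started, and the pin reads as fully home.

**What I did**
- The pendant only turns the tool about its own axis. I tilted it to about 42° below level by driving the arm against its reach limit in free air.
- I put the lower finger, with the jaws 60 mm open, through the ring, hooked it under the top bar and lifted about 11–14 mm at about 9 N.
- I swung the arm about 30° towards the magnifier, lowered the ring until the force was gone, backed the finger out and moved clear. The tool ended about 0.3 m above the worktop.

**What the last checks showed**
- **Pin:** the fitted ring centre is at 103–105 mm, the same as at the start (104 mm) and not about 8.5 mm higher. That means it dropped into the hole rather than resting on the plate.
- **Arm angle:** the ring's bearing went from about 53° to 23.3°, against a target of about 23°. The dish's bearing gave 23.2–24.4° from different views, a scatter of about 1°.
- **Force:** the tool read under 1 N at the end. The highest contact I saw was about 19 N at the wrist while swinging, mostly sideways.
- **Dish:** the last close-up shows it in its holder.

**What I could not confirm**
- The robot hid the dropper bottle from both fixed cameras at the end, so I have no final view of it.
- The marker was not found either: the one match in the top view lies on the stand, so it is a false one.
- The clean dish was found within 2 pixels of where it started.
- The tool's planned path stayed clear of all three, and no unexpected force showed at any check.

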